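# Close the transit case and snap its draw latch

### The arm

A 6-joint arm with a two-finger parallel gripper is mounted at the origin on the work surface. World frame = base frame: x ahead of the robot, y to its left, z up, the work surface at z = 0. Lengths are in mm, angles in rad, forces in N, time in s.
With the tool pointing down it reaches from about 275 to 975 mm from the base axis. Payload 8.4 kg.
Tool frame: the origin (TCP) lies on the centre line of the jaws, within the pads' length; the fingertips stand 22 mm ahead of it and the grasp point (between the pads) lies 3 mm ahead of it; z points along the fingers, y is the line along which they close (so a half turn about z gives the same grasp; the last joint's range is limited). The gripper opens to 92 mm and grips with 3 to 60 N. Pads are 20 mm wide; open, the fingers measure 128 mm over their backs; the gripper's body (75 mm by 189 mm) begins 69 mm behind the grasp point.
Start: joints at [-1.328, 0.353, 1.633, -0, 1.155, -0.002], TCP at [151.475, -606.369, 236.583] pointing down, gripper open.
Joint ranges: [-2.63, 2.63], [-0.92, 2.1], [0.06, 2.66], [-1.3, 4.44], [0, 2.69], [-3.02, 3.02]. Speed limits (rad/s): [2.22, 2.22, 2.79, 3.14, 3.14, 3.14].

### API

Orientations are given as a rotation vector (axis times angle).
In Python, from bench import robot gives the robot as it stands.
- The arm moves only by the tool play_rows, never from a script. Its argument "commands" is one flat list of numbers, 6 for each row, row after row: the shift along the tool's x, y, z each as a share of 4 cm, from -1 to 1, then the turn, a rotation vector about the tool's x, y, z each as a share of 0.15 rad, from -1 to 1. A call has 1 to 5 rows; each row shifts and turns the commanded pose from where the row before left it, along the tool's axes as they then stand; what a row does not reach is not made up. A row lasts 1/10 s, in which the tool goes at most 50 mm and 8.59 degrees, less where a joint would pass 70% of its speed; a pose out of reach is approached as far as the arm can. A call with a number of a shift or a turn outside -1 to 1 is refused whole. A call with a gripper value outside its range is refused whole. "fingers" is the finger opening in mm, from 0 to 91.9, set as the call begins (left out, the last holds). The fingers move at their own pace and stop on an object; "newtons" is the grip in N (left out, the last holds). Time passes only in rows, so rows that do not move let the fingers close. It gives the time, the measured TCP pose, the force, the opening and the grip force at its end, in the units of the state.
- robot.observe(): the state, without advancing time (a new reading comes with each control period).
- robot.camera(name): name is "scene" or "side" or "wrist"; returns a dict with "img" (480x640x3 uint8, red, green, blue), "fov_y" (degrees; the focal length in pixels is half the picture's height over the tangent of half this angle, whatever the lens; pixels are square), "cx", "cy" (the principal point, pixels), "k1" (the pictures are not rectified: a ray, as slopes to the right and down, at radius r is drawn at 1 + k1 r^2 times it, then the intrinsics apply), "position" and "rotation" of the camera in the world; the wrist camera has in their place "T_tool_cam" (4x4, takes a point from camera to tool coordinates, whose origin is the TCP and whose axes are the flange's). Camera axes: x right, y up, looking along -z (the intrinsics and any distortion apply to the point x, -y, -z); pixel columns grow to the right and rows downward; lengths in mm; the calibration is good to about 2 mm. A picture is of the moment at which its call begins: read the wrist's pose just before it. There is no depth.
- robot.job_done(): hands the job in; it is judged then, once.
Trained networks look in a picture, given as the dict that the camera call returned (one of the last four; its "shot" number tells which), for a name from the list of things; names that differ only in an ending like _2 or _b are one class to them, and where a whole thing is asked for, a point or a joint stands for the part that bears it (a point fixed in the world has none). Each returns a list of dicts, best first, with "score" (0 to 1); they miss things now and then, are a little off and sometimes report something else, mostly with a low value. They report only what shows in the picture. A call takes as long as a camera call.
- robot.recognise(query, picture): "point" ([x, y, z] in mm, in the coordinates of the camera as it stood for that picture, good to about 4 mm: the middle of the surface that is visible of it).
- robot.regions_of(query, picture): "region" (480x640 bool, what is visible of it).
The state is a dict: "t": time; "qpos": joint angles; "qvel": joint speeds; "tau": joint torques, N m; "position": TCP position; "tool_rot": TCP orientation; "force": force on the tool from outside, world axes, zero at the start; "torque": the same for the moment, N m; "gripper_width": opening from 0.0 (shut) to 1.0 (fully open); "grip_force": force on a finger pad.
Only numpy, scipy, OpenCV 4.12 (cv2) and the standard library are available. Lean on these libraries where they do the work, as an engineer would, in place of code of your own. Each camera call takes 0.05 s, during which the arm holds its last target. There are 200 camera calls.

### The job

Close the brown transit case: push its leaning lid to against the rubber seal, hook the latch's wire bail behind the keeper on the lid so that its bar is caught snugly under the lip, and then snap the lever over centre and down flat so that it draws the lid tight. Do it by feel: the latch is light sheet metal, so never force the lid, the bail or the lever. Leave everything else on the table where it is and take the hand clear.

Things in the scene. Friction and masses are not known exactly. Their poses are not given: they have to be found in the camera images.
- case: brown aluminium-edged transit case standing on its hinge side, mouth up; fixed. 280 mm wide (y), 170 mm high. Origin on the table under the middle of the mouth; z up, x across the mouth from the deep half (-96 to -8 mm, carries the lever) to the shallow lid (0 to 46 mm when shut, carries the keeper). Draw latch in the middle of the top (y = 0). Room for fingers all round above 135 mm
- lid (a joint): lean of the lid (rad) about its hinge along the case's y at x = 0, 12 mm above the table; grows as the top leans away; 0 = just resting on the 8 mm springy rubber seal, about -0.035 when latched. Stiff hinge: it stays where left and moves under some 4 N at its top. The seal gives about 2.3 N per mm at the top and pushes the lid back to about 0 when let go
- lid_top (a point): middle of the lid's outer top edge, 46 mm outside its inner face, 170 mm above the table when upright
- keeper_seat (a point): where the bar of the bail must sit in the steel keeper on the lid's top: 22 mm outside the lid's inner face, 6 mm above the top face. The keeper is an upright wall 20 mm wide, 4 mm thick, 13 mm high, whose face is 2.5 mm to the case's -x side of this point, with a lip over the seat, on a 2 mm foot plate. Bar comes down outside the lip onto the plate, then is drawn back under it
- keeper_lip (a point): lower outer edge of the keeper's lip: 2 mm beyond the seat to the case's +x side, 10 mm above the top face; the lip is 3 mm thick and 20 mm wide. The 5 mm bar passes under it with 3 mm to spare; held too high it butts against the lip's edge, which feels like the seat but some 4 mm too soon
- lever (a joint): angle of the latch's steel lever (rad) about its pivot along the case's y: 0 = shut, lying back along the deep half (case -x); grows as the tip swings up and over towards the lid; 1.57 upright; 2.5 its stop. Light friction holds it. With the bail hooked it needs up to some 4 N at the tip, most near 1.2; at about 0.4 it passes over centre and then goes down easily
- lever_pivot (a point): the lever's pivot: in the case's frame x -34 mm, y 0, 16 mm above the top face
- lever_tip (a point): tip of the lever, 54 mm from the pivot; the lever is a strip 20 mm wide and 3 mm thick. Shut, the tip lies level with the pivot
- bail (a joint): angle of the wire bail relative to the lever (rad). Lever + bail angle = slope of the bail below the level, from its pins to its bar towards the lid; a negative sum means that it stands up. Light friction holds it where it is left, so a slack bail turns with the lever and lifts off the keeper when the lever is swung: leave it drawn snug against the keeper's wall (lever then near 1.65)
- bail_bar (a point): middle of the bail's crossbar. The bail is a U of 5 mm steel wire: two legs 36 mm apart (41 mm over all), the crossbar 63.3 mm from the pins. It reaches over the lip only with the lid at about 0 and the lever beyond about 2.2
- bail_pins (a point): middle of the pins that hold the bail on the lever: 14 mm from the lever's pivot, at lever angle t in the direction (-cos(t - 0.35), sin(t - 0.35)) in the case's x and z. Swinging the lever towards its stop carries the bail towards the lid; swinging it shut draws the bail back
- bail_mid (a point): midway between the bail's legs, 36 mm from its pins towards the bar; a place to pinch it across the legs (41 mm)
- tape: roll of paper tape, 96 mm across, 25 mm high, lying flat; a bystander, leave alone. Origin at the middle of its underside
- screwdriver: screwdriver with a black handle, 170 mm long, lying flat; a bystander, leave alone. Origin under its middle
- tin: flat round steel tin, 72 mm across, 32 mm high; a bystander, leave alone. Origin at the middle of its underside
- parts_box: small open blue box of sight parts, 110 x 160 mm, 35 mm high, its clear lid standing open to 115 mm; a bystander, leave alone. Origin at the middle of its underside
- ear_defenders: black ear defenders lying down, about 170 x 155 mm, 76 mm high; a bystander, leave alone. Origin at the middle of its underside
- mug: white mug, 82 mm across, 95 mm high; a bystander, leave alone. Origin at the middle of its underside
- scope_tube: short black telescope tube standing on end, 58 mm across, 135 mm high; a bystander, leave alone. Origin at the middle of its underside

How it is judged (in metres and radians):
On the way, in this order (a step that is already met when the one before it is completed fails the run):
1. the lid is pushed to against its seal (lean below 0.02 rad) (value of joint lid below 0.02 rad), for 0.2 s.
2. the bail's bar is hooked: within 6 mm of its seat under the keeper's lip, while the lever is still up (above 0.8 rad) (distance between bail_bar and keeper_seat below 0.006 m and value of joint lever above 0.8 rad), for 0.2 s.
At the end, for the whole second after the job is handed in: The lever is down flat (within 0.08 rad of shut), the bail's bar lies within 6 mm of its seat under the keeper's lip, and the lid is drawn down on its seal (lean below -0.02 rad), all at rest (value of joint lever below 0.08 rad and distance between bail_bar and keeper_seat below 0.006 m and value of joint lid below -0.02 rad and velocity of joint lever below 0.05 rad/s and velocity of joint lid below 0.02 rad/s); the robot touches nothing.
It fails at once if the fingers push the lid with more than 30 N (contact force between the fingers and lid above 30 N).
It fails at once if the bail is pressed or dragged against the lid or its keeper with more than 35 N (contact force between bail and lid above 35 N).
It fails at once if the fingers press the lever with more than 25 N (contact force between the fingers and lever above 25 N).
It fails at once if something else on the table is moved by more than 20 mm (distance of any of tape, screwdriver, tin, parts_box, ear_defenders, mug, scope_tube from where it was at the start of the episode above 0.02 m).
It also fails if it takes over 72 s, if anything falls off the work surface, if the arm or the gripper's body presses on something with over 40 N, if the wrist force passes 120 N, or if a joint passes its speed limit or range.

## Working session

There is one attempt and no reset: what is moved stays moved. The work goes in short steps, Python scripts to look and compute and a tool call to move; the robot and the scene stay as the last step left them, time stands still between calls to the robot, and variables do not carry over. Pictures are saved under pics/ and viewed, at most 10 in all, crops included, and the job is handed in when it is done.

Besides the shell and the picture viewer there is one more tool, called after ">>>" as name(argument=value, ...) on one line, values as JSON. play_rows: Moves the arm, as the interface text tells. Its arguments: {"type":"object","properties":{"commands":{"type":"array"},"fingers":{"type":"number"},"newtons":{"type":"number"}},"required":["commands"]}

```bash
ls; mkdir -p pics
cat > h.py <<'E'
import numpy as np, cv2
from scipy.spatial.transform import Rotation as R
from bench import robot
def cam(n):
    s=robot.observe(); c=robot.camera(n)
    if n=="wrist":
        T=np.eye(4); T[:3,:3]=R.from_rotvec(s["tool_rot"]).as_matrix(); T[:3,3]=s["position"]
        T=T@np.array(c["T_tool_cam"])
    else:
        T=np.eye(4); r=np.array(c["rotation"]); T[:3,:3]=r if r.shape==(3,3) else R.from_rotvec(r).as_matrix(); T[:3,3]=c["position"]
    c["T"]=T; return c
def rec(q,c):
    return [(round(d["score"],2),np.round((c["T"]@np.r_[d["point"],1])[:3],1)) for d in robot.recognise(q,c)[:2]]
def proj(c,P):
    p=np.linalg.inv(c["T"])@np.r_[P,1]; s=np.array([p[0],-p[1]])/-p[2]
    s=s*(1+c["k1"]*(s@s)); f=240/np.tan(np.radians(c["fov_y"])/2); return s*f+[c["cx"],c["cy"]]
def ray(c,uv):
    f=240/np.tan(np.radians(c["fov_y"])/2); d=(np.array(uv)-[c["cx"],c["cy"]])/f; s=d.copy()
    for _ in range(20): s=d/(1+c["k1"]*(s@s))
    v=c["T"][:3,:3]@[s[0],-s[1],-1]; return c["T"][:3,3],v/np.linalg.norm(v)
def save(c,n): cv2.imwrite("pics/"+n,c["img"][:,:,::-1])
E
python3 - <<'E'
from h import *
s=robot.observe(); print(s)
for n in("scene","side"):
    c=cam(n); save(c,n+"0.png"); print(n,c["T"].round(2).tolist(),c["fov_y"])
    for q in "case lid lid_top keeper_seat keeper_lip lever lever_pivot lever_tip bail_bar bail_pins bail_mid tape screwdriver tin parts_box ear_defenders mug scope_tube".split():
        print(q,rec(q,c))
E
```

```text
pics
{'t': 0.0, 'qpos': array([-1.32841157e+00,  3.53646793e-01,  1.63412698e+00,  2.15772670e-05,
        1.15523181e+00, -2.39542155e-03]), 'qvel': array([-3.01638133e-05, -5.09582811e-04, -1.11306529e-03, -7.64767505e-04,
        5.70762037e-04,  3.72817762e-04]), 'tau': array([ 1.64548055e-03, -5.93840325e+01, -3.34210360e+01,  6.99005323e-02,
        2.34345126e-02, -1.05041358e-04]), 'position': array([ 151.35959129, -605.90549211,  235.86760027]), 'tool_rot': array([-3.11669957e+00, -3.83355461e-01,  2.34798472e-04]), 'force': array([ 0.40984319, -0.40659897, -0.59199819]), 'torque': array([-0.02933685, -0.02740202,  0.05572411]), 'grip_force': 0.0, 'gripper_width': 0.9985600904078726}
scene [[-0.75, -0.5, 0.44, 983.72], [0.66, -0.56, 0.49, 483.2], [0.0, 0.66, 0.75, 907.31], [0.0, 0.0, 0.0, 1.0]] 54.178674127246396
case [(0.81, array([590. ,  20.9, 167.6]))]
lid [(0.73, array([646. ,  11. , 163.5]))]
lid_top [(0.56, array([650. ,  12.7, 163.9])), (0.51, array([ 5.956e+02, -1.000e-01,  2.537e+02]))]
keeper_seat [(0.95, array([647.5,  14.9, 158.3]))]
keeper_lip [(0.98, array([64
[... 1070 characters left out ...]
.3,  58.5, 161.3]))]
keeper_lip [(0.9, array([625.1,  65.5, 153.8]))]
lever [(0.57, array([575.9, -15.1, 219.5]))]
lever_pivot [(0.49, array([573.8, -16.8, 219.2]))]
lever_tip [(0.7, array([573.4, -19.2, 220.4]))]
bail_bar [(0.4, array([577.6,  -3. , 230.4]))]
bail_pins [(0.55, array([578.6,  -1.5, 228.8])), (0.5, array([ 702.4, -348.9,   64.5]))]
bail_mid [(0.67, array([747. , -91.1,  28.5]))]
tape [(0.69, array([427.5,  65.8,  23.4]))]
screwdriver [(0.66, array([ 437.6, -107.1,   21.6]))]
tin [(0.67, array([746.3, -86.5,  32. ]))]
parts_box [(0.92, array([469.7, 434.6,  14.6]))]
ear_defenders []
mug [(0.71, array([ 700. , -346.6,   65.9]))]
scope_tube [(0.92, array([725.6, 429.4,  87.3]))]
```

View pics/scene0.png

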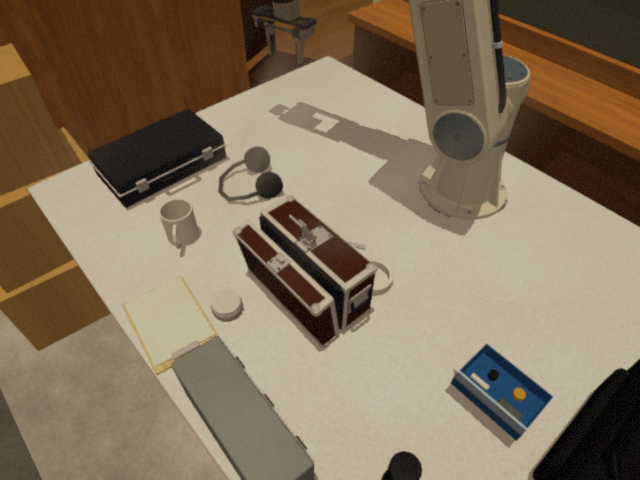

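View pics/side0.png

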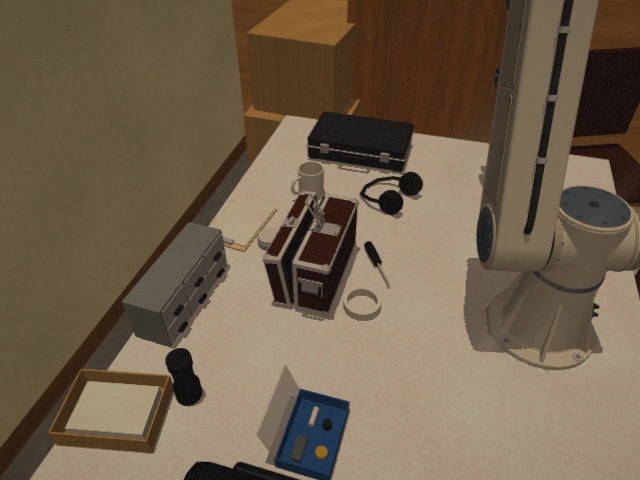

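The case sits mid-table at around scene pixel (305,260), its deep half toward the robot. The lid leans away (+x) and the lever stands up around (308,230). I'll look closer for the corners.

Run:
```python
import cv2
a=cv2.imread("pics/scene0.png")[185:345,225:385]; b=cv2.imread("pics/side0.png")[180:320,255:365]
a=cv2.resize(a,(600,600),interpolation=cv2.INTER_CUBIC)
cv2.imwrite("pics/crop0.png",a)
```

```text
(no output)
```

View pics/crop0.png

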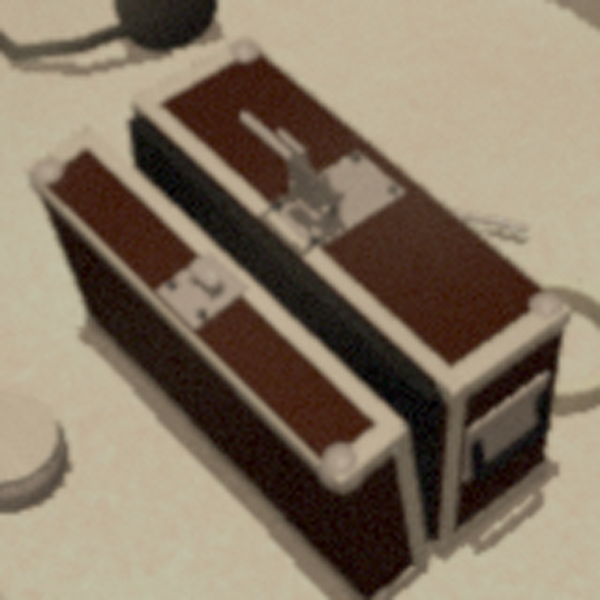

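```bash
cat > fit.py <<'E'
from h import *
from scipy.optimize import least_squares
def lidp(lean,x,y,z): # point fixed in lid, case frame
    h=z-12; return np.array([x*np.cos(lean)+h*np.sin(lean),y,12+h*np.cos(lean)-x*np.sin(lean)])
def W(p,P): # case->world
    c,s=np.cos(p[2]),np.sin(p[2]); return np.array([p[0]+c*P[0]-s*P[1],p[1]+s*P[0]+c*P[1],P[2]])
E
python3 - <<'E'
from fit import *
c=cam("scene")
o=lambda u,v:(225+(u+.5)/3.75-.5,185+(v+.5)/3.75-.5)
deep=[((135,105),(-8,-140)),((455,388),(-8,140)),((565,312),(-96,140)),((240,45),(-96,-140))]
lid=[((92,138),(0,-140)),((410,432),(0,140)),((33,172),(46,-140)),((332,475),(46,140))]
def f(p):
    r=[]
    for uv,q in deep: r+=list(proj(c,W(p,np.array([*q,170])))-o(*uv))
    for uv,q in lid: r+=list(proj(c,W(p,lidp(p[3],*q,170)))-o(*uv))
    return r
s=least_squares(f,[590,0,0,.2],loss="soft_l1"); print(s.x.round(4),np.round(s.fun,1))
E
```

```text
[ 5.997698e+02 -1.807430e+01 -1.740000e-02  1.272000e-01] [-1.3  0.  -1.3  2.7  1.6 -0.3  1.7 -1.5 -0.1 -2.5 -0.2 -0.8 -1.4  0.1
  2.4  2.6]
```

```bash
cat >> h.py <<'E'
def plan(tgt,yaw=0.,pitch=0.):
    """shares (tool frame) to reach tgt; pitch = turn about world y-ish tool y after yaw; tool x ~ world x"""
    s=robot.observe(); Rc=R.from_rotvec(s["tool_rot"]); Rt=R.from_euler("z",yaw)*R.from_euler("x",np.pi)*R.from_euler("y",pitch)
    d=Rc.inv().apply(np.array(tgt)-s["position"]); r=(Rc.inv()*Rt).as_rotvec()
    print("t",round(s["t"],2),"pos",s["position"].round(1),"F",s["force"].round(1),"w",round(s["gripper_width"]*92,1)); print("shift shares",(d/40).round(3),"turn shares",(r/.15).round(3))
E
python3 - <<'E'
from h import *
plan([520,-18,420]); c=robot.camera("wrist"); print(c["T_tool_cam"],c["fov_y"])
print(R.from_rotvec(robot.observe()["tool_rot"]).as_matrix().round(3))
E
```

```text
t 1.95 pos [ 151.5 -606.4  236.6] F [-0.2  0.3  0.2] w 91.8
shift shares [ 12.503 -12.038  -4.586] turn shares [-0.     0.     1.632]
[[-1.29998405e-04  9.62988668e-01  2.69541848e-01  7.64435495e+01]
 [ 9.99999988e-01  1.01746635e-04  1.18785071e-04  1.63948266e-01]
 [ 8.69637015e-05  2.69541860e-01 -9.62988670e-01 -1.46984360e+02]
 [ 0.00000000e+00  0.00000000e+00  0.00000000e+00  1.00000000e+00]] 70.61697920940767
[[ 0.97   0.242  0.   ]
 [ 0.242 -0.97  -0.   ]
 [ 0.     0.    -1.   ]]
```

>>> play_rows(commands=[0,0,-0.5,0,0,0.82,0,0,-0.5,0,0,0.82,0.57,-0.82,-0.2,0,0,0,0.57,-0.82,-0.2,0,0,0,0.57,-0.82,-0.2,0,0,0])

```text
t: 2.5
position: [220.4, -507.0, 300.9]
tool_rot: [3.142, -0.003, 0.0]
force: [0.1, 0.1, 0.9]
gripper_width: 1.002
grip_force: 0.0
```

>>> play_rows(commands=[0.57,-0.82,-0.2,0,0,0,0.57,-0.82,-0.2,0,0,0,0.57,-0.82,-0.2,0,0,0,0.57,-0.82,-0.2,0,0,0,0.57,-0.82,-0.2,0,0,0])

```text
t: 3.0
position: [334.8, -342.8, 341.1]
tool_rot: [3.141, -0.002, 0.001]
force: [0.8, -0.9, 0.5]
gripper_width: 0.998
grip_force: 0.0
```

>>> play_rows(commands=[0.57,-0.82,-0.2,0,0,0,0.57,-0.82,-0.2,0,0,0,0.57,-0.82,-0.2,0,0,0,0.57,-0.82,-0.2,0,0,0,0.57,-0.82,-0.2,0,0,0])

```text
t: 3.5
position: [449.1, -178.8, 381.2]
tool_rot: [3.141, -0.002, 0.001]
force: [0.4, -0.6, 0.3]
gripper_width: 1.001
grip_force: 0.0
```

>>> play_rows(commands=[0.57,-0.82,-0.2,0,0,0,0.57,-0.82,-0.2,0,0,0,0.57,-0.82,-0.2,0,0,0,0.57,-0.82,-0.2,0,0,0,0.57,-0.82,-0.2,0,0,0])

```text
t: 4.0
position: [563.3, -14.9, 421.0]
tool_rot: [3.141, -0.002, 0.0]
force: [0.6, -0.8, 0.3]
gripper_width: 0.998
grip_force: 0.0
```

Run:
```python
from h import *
plan([560,-18,420]); c=cam("wrist"); save(c,"w1.png")
for q in "lid_top keeper_seat keeper_lip lever_pivot lever_tip bail_bar bail_pins bail_mid".split(): print(q,rec(q,c))
```

```text
t 4.0 pos [563.3 -14.9 421. ] F [ 0.6 -0.8  0.3] w 91.8
shift shares [-0.082  0.078  0.026] turn shares [ 0.001 -0.002 -0.007]
lid_top [(0.91, array([638.9, -24. , 165.6])), (0.43, array([582.2, -22.3, 236.9]))]
keeper_seat [(0.88, array([636.5, -20.5, 165.3])), (0.21, array([593.6, -19.5, 255.3]))]
keeper_lip [(0.64, array([637.4, -22.9, 165.9]))]
lever_pivot [(0.92, array([581.1, -25.4, 236.3]))]
lever_tip [(0.95, array([577.1, -22.9, 241.7]))]
bail_bar [(0.8, array([591.7, -23.2, 254.9]))]
bail_pins [(0.78, array([593.8, -20.2, 254.4]))]
bail_mid [(0.84, array([595.2, -16.1, 250.5])), (0.72, array([586. , -23.4, 167.7]))]
```

View pics/w1.png

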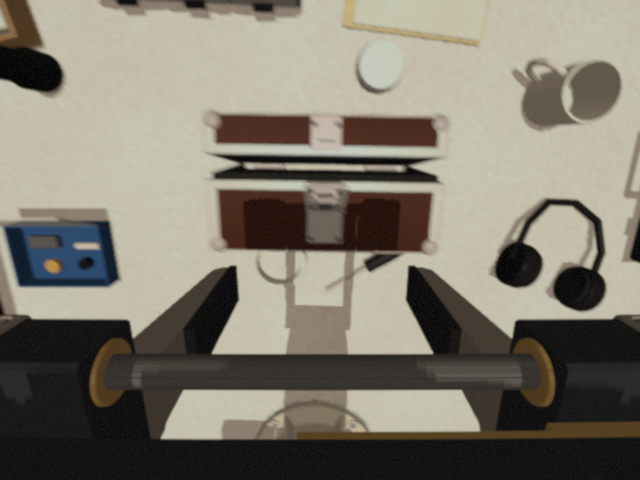

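The wrist view shows the case square in frame: lid strip at rows 113–155, deep half at rows 180–250, latch at column ~325. I'll zoom in for a precise fit.

Run:
```python
import cv2
a=cv2.imread("pics/w1.png")[100:265,195:455]
cv2.imwrite("pics/crop1.png",cv2.resize(a,None,fx=3,fy=3,interpolation=cv2.INTER_CUBIC))
```

```text
(no output)
```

View pics/crop1.png

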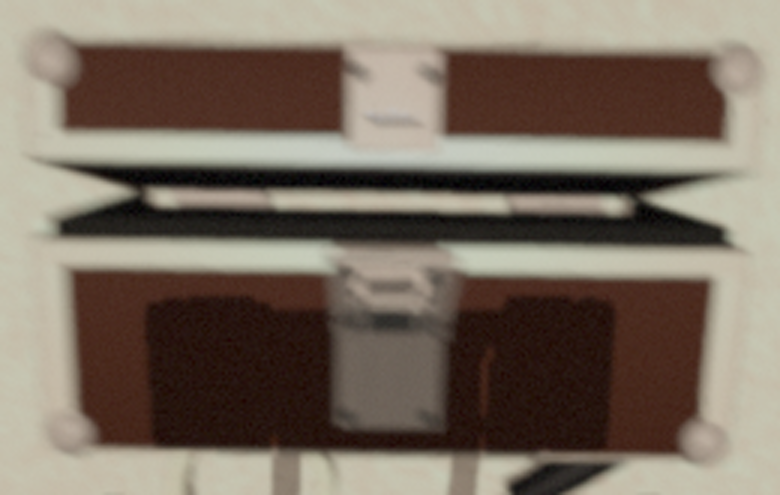

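Run:
```python
from fit import *
c=cam("wrist")
o=lambda u,v:(195+(u+.5)/3-.5,100+(v+.5)/3-.5)
deep=[((45,237),(-8,140)),((742,247),(-8,-140)),((53,447),(-96,140)),((718,457),(-96,-140))]
lid=[((30,157),(0,140)),((752,172),(0,-140)),((28,37),(46,140)),((757,47),(46,-140))]
def f(p):
    r=[]
    for uv,q in deep: r+=list(proj(c,W(p,np.array([*q,170])))-o(*uv))
    for uv,q in lid: r+=list(proj(c,W(p,lidp(p[3],*q,170)))-o(*uv))
    return r
s=least_squares(f,[600,-18,0,.2],loss="soft_l1"); print(s.x.round(4),np.round(s.fun,1))
for n,uv in dict(tip1=(392,322),tipb=(392,287),keep=(394,118)).items():
    pos,d=ray(c,o(*uv)); 
    for z in (175,190,236,245): P=pos+d*(z-pos[2])/d[2]; print(n,z,(P[:2]-s.x[:2]).round(1))
```

```text
[ 5.989177e+02 -2.109640e+01 -1.830000e-02  1.319000e-01] [-4.7 -0.5  2.2 -0.1 -1.9  1.   2.3  1.  -1.2  0.9  1.3 -0.3 -1.8 -0.7
  2.2  0.1]
tip1 175 [-39.1  -0.4]
tip1 190 [-36.1  -0.3]
tip1 236 [-26.9   0.2]
tip1 245 [-25.1   0.3]
tipb 175 [-25.3  -0.4]
tipb 190 [-22.8  -0.3]
tipb 236 [-15.2   0.2]
tipb 245 [-13.7   0.3]
keep 175 [38.2 -1.2]
keep 190 [38.2 -1. ]
keep 236 [38.4 -0.5]
keep 245 [38.4 -0.4]
```

>>> play_rows(commands=[0.85,0.04,0.4,0,0,0.12,0.85,0.04,0.4,0,0,0,0.85,0.04,0.4,0,0,0,0.85,0.04,0.4,0,0,0,0.1,0,0.7,0,0,0], fingers=0, newtons=10)

```text
t: 5.0
position: [705.8, -26.0, 328.4]
tool_rot: [3.141, -0.032, 0.005]
force: [-0.5, 0.2, -0.2]
gripper_width: 0.592
grip_force: 0.0
```

>>> play_rows(commands=[0,0,0.85,0,0,0,0,0,0.85,0,0,0,0,0,0.85,0,0,0,0,0,0.85,0,0,0,0,0,0.65,0,0,0])

```text
t: 5.5
position: [701.4, -25.7, 164.3]
tool_rot: [-3.141, 0.032, 0.003]
force: [-0.2, 0.4, -0.0]
gripper_width: 0.148
grip_force: 0.0
```

>>> play_rows(commands=[-0.2,0,0,0,0,0,0,0,0,0,0,0])

```text
t: 5.7
position: [693.4, -25.3, 166.9]
tool_rot: [3.141, -0.031, -0.002]
force: [-0.3, 0.0, 0.4]
gripper_width: 0.004
grip_force: 0.0
```

>>> play_rows(commands=[-0.15,0,0,0,0,0,-0.15,0,0,0,0,0,-0.15,0,0,0,0,0,-0.15,0,0,0,0,0,-0.1,0,0,0,0,0])

```text
t: 6.2
position: [668.7, -24.3, 168.8]
tool_rot: [3.141, -0.03, 0.011]
force: [7.0, 0.2, 5.2]
gripper_width: 0.006
grip_force: 3.4
```

>>> play_rows(commands=[-0.1,0,0,0,0,0,0,0,0,0,0,0])

```text
t: 6.4
position: [664.2, -24.2, 168.6]
tool_rot: [3.141, -0.03, 0.009]
force: [5.3, -1.0, 3.6]
gripper_width: 0.004
grip_force: 2.6
```

>>> play_rows(commands=[-0.08,0,0,0,0,0,0,0,0,0,0,0])

```text
t: 6.6
position: [660.8, -24.1, 168.1]
tool_rot: [3.141, -0.03, 0.007]
force: [4.8, -0.1, 4.1]
gripper_width: 0.007
grip_force: 2.7
```

>>> play_rows(commands=[-0.05,0,0,0,0,0,0,0,0,0,0,0])

```text
t: 6.8
position: [658.4, -24.1, 167.7]
tool_rot: [3.141, -0.03, 0.005]
force: [4.9, 0.0, 4.2]
gripper_width: 0.006
grip_force: 2.6
```

>>> play_rows(commands=[-0.05,0,0,0,0,0,0,0,0,0,0,0])

```text
t: 7.0
position: [656.1, -24.0, 167.3]
tool_rot: [3.141, -0.03, 0.003]
force: [5.3, -0.8, 4.0]
gripper_width: 0.004
grip_force: 2.5
```

>>> play_rows(commands=[-0.05,0,0,0,0,0,0,0,0,0,0,0])

```text
t: 7.2
position: [653.7, -24.0, 167.0]
tool_rot: [3.141, -0.03, 0.002]
force: [5.2, -0.4, 4.0]
gripper_width: 0.004
grip_force: 2.5
```

>>> play_rows(commands=[-0.05,0,0,0,0,0,0,0,0,0,0,0])

```text
t: 7.4
position: [652.1, -24.0, 167.1]
tool_rot: [3.141, -0.03, 0.003]
force: [6.0, 1.1, 4.2]
gripper_width: 0.006
grip_force: 2.8
```

>>> play_rows(commands=[-0.04,0,0,0,0,0,0,0,0,0,0,0])

```text
t: 7.6
position: [651.3, -24.0, 167.4]
tool_rot: [3.141, -0.03, 0.006]
force: [7.3, 0.3, 3.8]
gripper_width: 0.005
grip_force: 3.9
```

>>> play_rows(commands=[-0.04,0,0,0,0,0,0,0,0,0,0,0])

```text
t: 7.8
position: [650.5, -23.9, 167.7]
tool_rot: [3.141, -0.03, 0.008]
force: [9.3, -0.9, 4.3]
gripper_width: 0.006
grip_force: 5.0
```

>>> play_rows(commands=[0.5,0,0,0,0,0,0.4,0,-0.5,0,0,0,0,0,-1,0,0,0,0,0,-1,0,0,0,-0.4,0,-1,0,0,0], fingers=70)

```text
t: 8.3
position: [667.4, -24.2, 306.4]
tool_rot: [-3.141, 0.03, 0.006]
force: [0.8, 0.8, 0.3]
gripper_width: 0.42
grip_force: 0.0
```

>>> play_rows(commands=[-0.8,0,-0.6,0,0,0,-0.8,0,0,0,0,0,-0.8,0,0,0,0,0,-0.3,0,0,0,0,0,0,0,0,0,0,0])

```text
t: 8.8
position: [558.4, -22.2, 330.3]
tool_rot: [-3.141, 0.03, 0.003]
force: [0.2, 0.6, -0.2]
gripper_width: 0.76
grip_force: 0.0
```

Run:
```python
from h import *
plan([560,-22,330],-.0183); c=cam("wrist"); save(c,"w2.png")
for q in "lid_top keeper_seat keeper_lip lever_pivot lever_tip bail_bar bail_pins bail_mid".split(): print(q,rec(q,c))
cv2.imwrite("pics/w2c.png",cv2.resize(c["img"][60:300,170:490,::-1],None,fx=2.5,fy=2.5,interpolation=cv2.INTER_CUBIC))
import pickle; pickle.dump(c,open("w2.pkl","wb"))
```

```text
t 8.8 pos [558.4 -22.2 330.3] F [ 0.2  0.6 -0.2] w 69.9
shift shares [ 0.04  -0.005  0.009] turn shares [-0.     0.013 -0.006]
lid_top [(0.91, array([620.8, -25.6, 168.8]))]
keeper_seat [(0.91, array([621.2, -22.7, 166.7]))]
keeper_lip [(0.74, array([620. , -23. , 174.2]))]
lever_pivot [(0.92, array([583.7, -25.1, 232.6]))]
lever_tip [(0.9, array([579.2, -22.2, 241. ]))]
bail_bar [(0.98, array([592.9, -20.6, 255.2]))]
bail_pins [(0.9, array([595. , -20. , 257.7]))]
bail_mid [(0.73, array([592.6, -16.4, 253.8]))]
```

View pics/w2c.png

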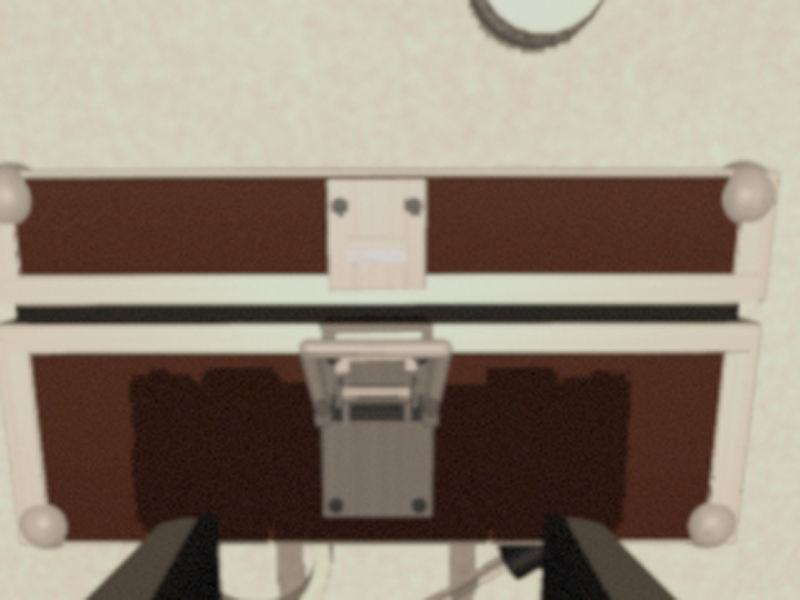

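Run:
```python
from fit import *
import pickle; c=pickle.load(open("w2.pkl","rb"))
o=lambda u,v:(170+(u+.5)/2.5-.5,60+(v+.5)/2.5-.5)
for n,(uv,z,x) in dict(mouth=((378,323),170,-8),lidin=((378,304),170,0),lidout=((378,168),170,46),back=((378,542),170,-96),lip=((377,262),183,24),screwsL=((414,206),172,None),bar=((376,346),256,None),tip=((377,396),239,None)).items():
    p,d=ray(c,o(*uv)); P=p+d*(z-p[2])/d[2]; print(n,P.round(1), "x0=",None if x is None else (P[0]-x).round(1))
for u in(303,449,340,412): 
    p,d=ray(c,o(u,345)); P=p+d*(256-p[2])/d[2]; print(u,P.round(1))
```

```text
mouth [589.8 -21.8 170. ] x0= 597.8
lidin [596.6 -21.9 170. ] x0= 596.6
lidout [643.7 -22.9 170. ] x0= 597.7
back [503.9 -20.1 170. ] x0= 599.9
lip [612.6 -22.  183. ] x0= 588.6
screwsL [630.7 -35.2 172. ] x0= None
bar [596.4 -21.7 256. ] x0= None
tip [578.8 -21.5 239. ] x0= None
303 [597.   -2.4 256. ]
449 [596.3 -40.9 256. ]
340 [596.8 -12.2 256. ]
412 [596.5 -31.2 256. ]
```

```bash
cat >> fit.py <<'E'
C=(597.3,-21.7,-.0183)
def pins(t): return np.array([-34-14*np.cos(t-.35),0,186+14*np.sin(t-.35)])
def onbail(t,s,r): return pins(t)+r*np.array([np.cos(s),0,-np.sin(s)])
def tip(t,r=54): return np.array([-34-r*np.cos(t),0,186+r*np.sin(t)])
E
python3 - <<'E'
from fit import *
import pickle; c=pickle.load(open("w2.pkl","rb"))
cr=lambda P:(np.array([(a-b+.5)*2.5-.5 for a,b in zip(proj(c,W(C,P)),(170,60))])).round(0)
for t in(1.6,1.7,1.8,1.9,2.0): print(t,"tip",tip(t).round(1),cr(tip(t)),"pins",cr(pins(t)),[ (s,onbail(t,s,63.3)[[0,2]].round(0),cr(onbail(t,s,63.3)+[0,20.5,0]),cr(onbail(t,s,63.3)-[0,20.5,0])) for s in(-1.3,-1.1,-.9,-.7)])
E
```

```text
1.6 tip [-32.4   0.  240. ] [377. 443.] pins [377. 426.] [(-1.3, array([-21., 260.]), array([299., 426.]), array([453., 425.])), (-1.1, array([-10., 256.]), array([299., 378.]), array([453., 378.])), (-0.9, array([  1., 249.]), array([301., 335.]), array([452., 335.])), (-0.7, array([ 10., 240.]), array([303., 297.]), array([450., 297.]))]
1.7 tip [-27.    0.  239.5] [377. 425.] pins [377. 423.] [(-1.3, array([-20., 261.]), array([299., 421.]), array([454., 421.])), (-1.1, array([ -8., 256.]), array([299., 374.]), array([453., 374.])), (-0.9, array([  2., 249.]), array([300., 330.]), array([452., 330.])), (-0.7, array([ 11., 240.]), array([302., 293.]), array([450., 292.]))]
1.8 tip [-21.7   0.  238.6] [377. 407.] pins [377. 419.] [(-1.3, array([-19., 261.]), array([298., 416.]), array([454., 416.])), (-1.1, array([ -7., 256.]), array([299., 369.]), array([453., 369.])), (-0.9, array([  4., 249.]), array([300., 325.]), array([452., 325.])), (-0.7, array([ 13., 241.]), array([302., 288.]), array([450., 288.]))]
1.9 tip [-16.5   0.  237.1] [377. 388.] pins [377. 415.] [(-1.3, array([-17., 261.]), array([298., 411.]), array([454., 411.])), (-1.1, array([ -6., 256.]), array([299., 364.]), array([454., 364.])), (-0.9, array([  5., 250.]), array([300., 320.]), array([452., 320.])), (-0.7, array([ 14., 241.]), array([302., 283.]), array([450., 283.]))]
2.0 tip [-11.5   0.  235.1] [377. 370.] pins [377. 411.] [(-1.3, array([-16., 261.]), array([298., 406.]), array([454., 406.])), (-1.1, array([ -4., 256.]), array([299., 359.]), array([454., 358.])), (-0.9, array([  6., 250.]), array([300., 315.]), array([452., 315.])), (-0.7, array([ 16., 241.]), array([302., 278.]), array([450., 277.]))]
```

The lid now rests at about 0. The lever is near 1.86 and the bail slopes about -1.0, with its bar at crop (376,345). Next I'll pinch the bail across its legs.

>>> play_rows(commands=[0.3,-0.02,0.5,0,0,0,0.29,0,0.6,0,0,0,0,0,0.6,0,0,0,0,0,0.5,0,0,0,0,0,0,0,0,0])

```text
t: 9.75
position: [582.2, -21.8, 239.7]
tool_rot: [-3.141, 0.03, 0.008]
force: [-0.3, 0.8, 0.2]
gripper_width: 0.761
grip_force: 0.0
```

>>> play_rows(commands=[0,0,0,0,0,0,0,0,0,0,0,0,0,0,0,0,0,0,0,0,0,0,0,0,0,0,0,0,0,0], fingers=30, newtons=6)

```text
t: 10.25
position: [584.4, -21.4, 243.6]
tool_rot: [-3.141, 0.03, -0.003]
force: [1.1, 3.1, 4.2]
gripper_width: 0.44
grip_force: 6.0
```

Run:
```python
from h import *
plan([582,-21.4,242],-.0183); c=cam("wrist"); save(c,"w3.png")
for q in "lever_tip bail_bar keeper_lip".split(): print(q,rec(q,c))
cv2.imwrite("pics/w3c.png",cv2.resize(c["img"][60:420,110:530,::-1],None,fx=1.6,fy=1.6,interpolation=cv2.INTER_CUBIC))
```

```text
t 10.25 pos [584.4 -21.4 243.6] F [1.1 3.1 4.2] w 40.5
shift shares [-0.059  0.     0.04 ] turn shares [-0.005 -0.013 -0.006]
lever_tip [(0.71, array([474.4, 349.8,   9.6])), (0.69, array([593.6, -22.3, 253.6]))]
bail_bar [(0.62, array([595.2, -24.4, 258.2])), (0.58, array([594.7, -22.1, 168.1]))]
keeper_lip [(0.89, array([625.1, -23.3, 173.4]))]
```

View pics/w3c.png

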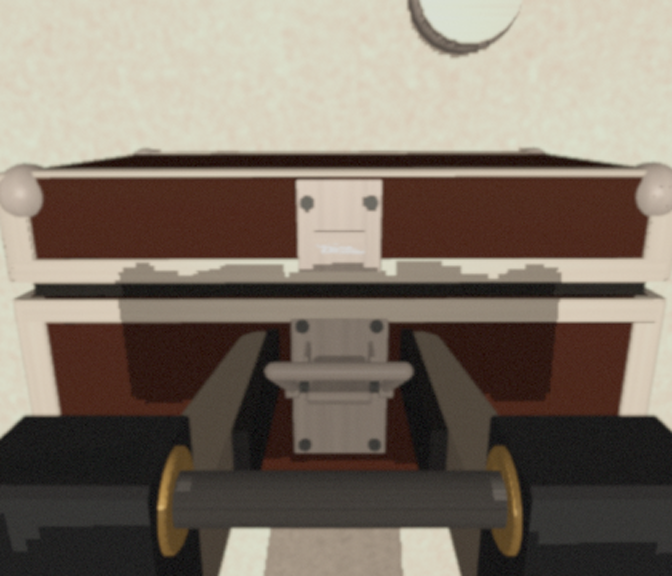

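>>> play_rows(commands=[0.2,0,0.13,0,0,0,0.2,0,0.17,0,0,0,0,0,0,0,0,0])

```text
t: 10.75
position: [600.6, -21.8, 229.2]
tool_rot: [-3.141, 0.03, 0.001]
force: [0.3, 3.9, 0.4]
gripper_width: 0.444
grip_force: 6.0
```

>>> play_rows(commands=[0.13,0,0.2,0,0,0,0.12,0,0.2,0,0,0,0,0,0,0,0,0])

```text
t: 11.05
position: [610.0, -22.1, 212.4]
tool_rot: [-3.141, 0.03, 0.002]
force: [1.7, 4.8, -0.4]
gripper_width: 0.443
grip_force: 6.0
```

Run:
```python
from h import *
plan([609.7,-21.4,215],-.0183); c=cam("wrist"); save(c,"w4.png")
cv2.imwrite("pics/w4c.png",cv2.resize(c["img"][60:420,110:530,::-1],None,fx=1.6,fy=1.6,interpolation=cv2.INTER_CUBIC))
```

```text
t 11.05 pos [610.  -22.1 212.4] F [ 1.7  4.8 -0.4] w 40.8
shift shares [-0.008 -0.017 -0.065] turn shares [-0.003  0.011 -0.006]
```

View pics/w4c.png

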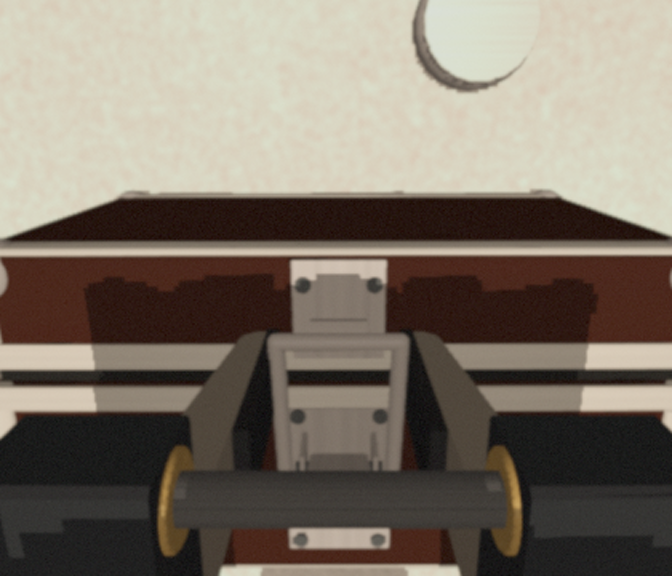

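Run:
```python
from fit import *
c=cam("wrist"); p,d=ray(c,(110+338/1.6,60+343/1.6))
for z in (190,200,210,220,230):
    P=p+d*(z-p[2])/d[2]; print(z,(P-[C[0],C[1],0]).round(1))
for t in (2.0,2.2,2.4):
  for s in (-.6,-.4,-.2,0,.2): print(t,s,onbail(t,s,63.3)[[0,2]].round(1),onbail(t,s,42)[[0,2]].round(1),np.add(proj(c,W(C,onbail(t,s,63.3))),[-110,-60])*1.6)
```

```text
190 [ 1.81e+01 -1.00e-01  1.90e+02]
200 [ 22.3  -0.2 200. ]
210 [ 26.5  -0.3 210. ]
220 [ 30.7  -0.4 220. ]
230 [ 34.9  -0.5 230. ]
2.0 -0.6 [ 19.4 235.7] [  1.8 223.7] [338.63467368 408.39941401]
2.0 -0.4 [ 25.4 224.6] [  5.8 216.3] [338.65617042 367.80188004]
2.0 -0.2 [ 29.1 212.5] [  8.3 208.3] [338.68864628 338.07176403]
2.0 0 [ 30.4 200. ] [  9.1 200. ] [338.72808708 319.00261215]
2.0 0.2 [ 29.1 187.4] [  8.3 191.6] [338.77112749 309.53676956]
2.2 -0.6 [ 22.1 235.2] [  4.5 223.2] [338.6237708 397.7421938]
2.2 -0.4 [ 28.2 224.1] [  8.5 215.8] [338.64599192 357.71423635]
2.2 -0.2 [ 31.9 212. ] [ 11.  207.8] [338.67921915 328.60757793]
2.2 0 [ 33.2 199.5] [ 11.9 199.5] [338.71938352 310.16364502]
2.2 0.2 [ 31.9 186.9] [ 11.  191.1] [338.7630861  301.28839471]
2.4 -0.6 [ 24.7 234.2] [  7.1 222.1] [338.6161701  386.60282061]
2.4 -0.4 [ 30.8 223.1] [ 11.1 214.8] [338.63883084 347.3265721 ]
2.4 -0.2 [ 34.5 211. ] [ 13.6 206.8] [338.67248983 318.96707842]
2.4 0 [ 35.8 198.4] [ 14.5 198.4] [338.71305851 301.22162882]
2.4 0.2 [ 34.5 185.8] [ 13.6 190.1] [338.75712639 292.97134105]
```

>>> play_rows(commands=[0,0,0,0,0,0,0,0,0,0,0,0,-0.08,-0.03,-0.35,0,0,0,0,0,0,0,0,0,0,0,0,0,0,0], fingers=50)

```text
t: 11.65
position: [606.9, -21.3, 229.5]
tool_rot: [3.141, -0.03, 0.003]
force: [-0.4, 0.2, 0.3]
gripper_width: 0.546
grip_force: 0.0
```

>>> play_rows(commands=[0,0,0,0,0,0,0,0,0,0,0,0,0,0,0,0,0,0], fingers=30, newtons=7)

```text
t: 11.95
position: [606.5, -21.4, 228.5]
tool_rot: [3.141, -0.03, 0.0]
force: [0.9, -3.1, 0.3]
gripper_width: 0.443
grip_force: 7.0
```

>>> play_rows(commands=[0.06,0.01,0.2,0,0,0,0.04,0,0.21,0,0,0,0,0,0,0,0,0])

```text
t: 12.25
position: [610.4, -21.6, 210.5]
tool_rot: [-3.141, 0.03, 0.002]
force: [1.4, -1.7, -2.2]
gripper_width: 0.442
grip_force: 7.0
```

>>> play_rows(commands=[-0.03,0,0.1,0,0,0,-0.02,0,0.05,0,0,0,0,0,0,0,0,0])

```text
t: 12.55
position: [608.9, -21.5, 206.1]
tool_rot: [3.141, -0.03, 0.002]
force: [4.0, -1.6, -0.5]
gripper_width: 0.442
grip_force: 7.0
```

Run:
```python
from fit import *
plan([608,-21.4,201],-.0183); c=cam("wrist"); save(c,"w5.png")
cv2.imwrite("pics/w5c.png",cv2.resize(c["img"][180:380,200:440,::-1],None,fx=2.5,fy=2.5,interpolation=cv2.INTER_CUBIC))
for t in (2.2,2.4):
  for s in (0,.1,.2,.3,.4): print(t,s,onbail(t,s,63.3)[[0,2]].round(1),(np.add(proj(c,W(C,onbail(t,s,63.3))),[-200,-180])*2.5).round())
```

```text
t 12.55 pos [608.9 -21.5 206.1] F [ 4.  -1.6 -0.5] w 40.7
shift shares [-0.024 -0.003  0.128] turn shares [-0.    -0.007 -0.006]
2.2 0 [ 33.2 199.5] [307. 191.]
2.2 0.1 [ 32.8 193.1] [307. 182.]
2.2 0.2 [ 31.9 186.9] [307. 176.]
2.2 0.3 [ 30.3 180.8] [307. 174.]
2.2 0.4 [ 28.2 174.8] [307. 175.]
2.4 0 [ 35.8 198.4] [307. 177.]
2.4 0.1 [ 35.4 192.1] [307. 168.]
2.4 0.2 [ 34.5 185.8] [307. 163.]
2.4 0.3 [ 32.9 179.7] [307. 161.]
2.4 0.4 [ 30.8 173.8] [307. 162.]
```

View pics/w5c.png

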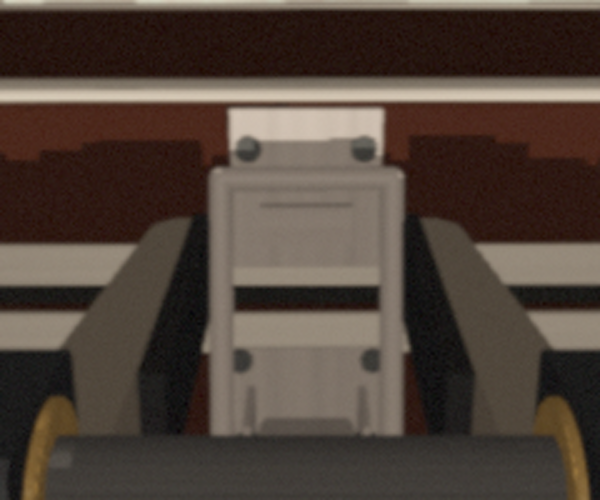

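Bar at crop (306,177), about 6 mm beyond the lip line (v≈205) and low. I'll lower it by feel.

>>> play_rows(commands=[0.04,0,0.05,0,0,0,0,0,0,0,0,0])

```text
t: 12.8
position: [609.4, -21.6, 203.8]
tool_rot: [-3.141, 0.03, 0.003]
force: [-1.2, -1.9, 0.5]
gripper_width: 0.437
grip_force: 7.0
```

>>> play_rows(commands=[0,0,0.04,0,0,0,0,0,0,0,0,0])

```text
t: 13.0
position: [609.6, -21.6, 202.3]
tool_rot: [3.141, -0.03, -0.002]
force: [-2.6, -2.2, 1.0]
gripper_width: 0.443
grip_force: 7.0
```

>>> play_rows(commands=[-0.01,0,0.04,0,0,0,0,0,0,0,0,0])

```text
t: 13.2
position: [609.6, -21.6, 200.8]
tool_rot: [3.141, -0.03, -0.0]
force: [-0.7, -1.2, 0.9]
gripper_width: 0.44
grip_force: 7.0
```

>>> play_rows(commands=[-0.01,0,0.04,0,0,0,0,0,0,0,0,0])

```text
t: 13.4
position: [609.5, -21.6, 199.3]
tool_rot: [3.141, -0.03, 0.001]
force: [1.2, -1.3, 1.5]
gripper_width: 0.443
grip_force: 7.0
```

>>> play_rows(commands=[0,0,0.04,0,0,0,0,0,0,0,0,0])

```text
t: 13.6
position: [609.5, -21.6, 198.0]
tool_rot: [3.141, -0.03, 0.001]
force: [-0.8, -1.0, 3.1]
gripper_width: 0.44
grip_force: 7.0
```

>>> play_rows(commands=[0,0,0.04,0,0,0,0,0,0,0,0,0])

```text
t: 13.8
position: [609.9, -21.6, 196.9]
tool_rot: [3.141, -0.03, 0.002]
force: [0.0, -2.1, 7.0]
gripper_width: 0.438
grip_force: 7.0
```

Run:
```python
from fit import *
plan([608,-21.4,197],-.0183); c=cam("wrist"); save(c,"w6.png")
cv2.imwrite("pics/w6c.png",cv2.resize(c["img"][180:380,200:440,::-1],None,fx=2.5,fy=2.5,interpolation=cv2.INTER_CUBIC))
pr=lambda P:(np.add(proj(c,W(C,np.array(P))),[-200,-180])*2.5).round()
for t in (2.2,2.4):
  for s in (.2,.3,.4): print(t,s,onbail(t,s,63.3)[[0,2]].round(1),pr(onbail(t,s,63.3)))
print("lip",pr([24,0,183]),"lidout",pr([46,0,170]),"lidin",pr([0,0,170]))
```

```text
t 13.8 pos [609.9 -21.6 196.9] F [ 0.  -2.1  7. ] w 40.3
shift shares [-0.047 -0.004 -0.001] turn shares [ 0.    -0.009 -0.006]
2.2 0.2 [ 31.9 186.9] [307. 196.]
2.2 0.3 [ 30.3 180.8] [307. 193.]
2.2 0.4 [ 28.2 174.8] [306. 193.]
2.4 0.2 [ 34.5 185.8] [307. 182.]
2.4 0.3 [ 32.9 179.7] [307. 179.]
2.4 0.4 [ 30.8 173.8] [306. 180.]
lip [307. 226.] lidout [306. 106.] lidin [306. 303.]
```

View pics/w6c.png

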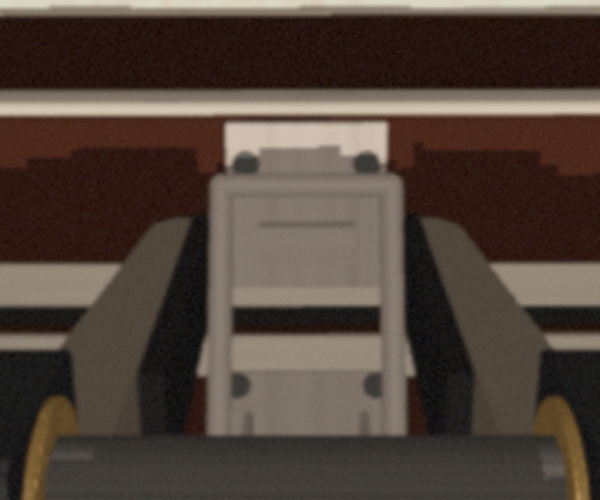

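The bar rests on the plate (Fz 7 N) at v≈183, about 6 mm beyond the lip at v≈224. I'll draw it back under the lip.

>>> play_rows(commands=[-0.06,0,-0.02,0,0,0,0,0,0,0,0,0])

```text
t: 14.05
position: [608.1, -21.5, 197.3]
tool_rot: [3.141, -0.03, 0.005]
force: [3.9, -1.3, -1.5]
gripper_width: 0.441
grip_force: 7.0
```

>>> play_rows(commands=[-0.05,0,0,0,0,0,0,0,0,0,0,0])

```text
t: 14.25
position: [606.1, -21.5, 197.3]
tool_rot: [3.141, -0.03, 0.004]
force: [6.2, -1.2, 0.2]
gripper_width: 0.443
grip_force: 7.0
```

>>> play_rows(commands=[-0.05,0,0,0,0,0,0,0,0,0,0,0])

```text
t: 14.45
position: [604.1, -21.5, 197.4]
tool_rot: [3.141, -0.03, 0.004]
force: [4.9, -1.4, 0.7]
gripper_width: 0.445
grip_force: 7.0
```

>>> play_rows(commands=[-0.04,0,0.01,0,0,0,0,0,0,0,0,0])

```text
t: 14.65
position: [602.9, -21.4, 197.3]
tool_rot: [3.141, -0.03, 0.006]
force: [4.8, -1.7, 2.3]
gripper_width: 0.439
grip_force: 7.0
```

>>> play_rows(commands=[-0.04,0,0,0,0,0,0,0,0,0,0,0])

```text
t: 14.85
position: [601.4, -21.4, 197.3]
tool_rot: [3.141, -0.03, 0.006]
force: [5.7, -1.6, 1.3]
gripper_width: 0.441
grip_force: 7.0
```

Run:
```python
from fit import *
plan([600,-21.4,197],-.0183)
c=cam("wrist"); save(c,"w7.png")
pr=lambda P:(np.array(proj(c,W(C,np.array(P))))).round(1)
for x in (22,26.5,30): print(x,"bar",pr([x,0,175]),pr([x-2.5,15,175]),pr([x+2.5,15,175]))
print("lip",pr([24,0,183]),"leg y",pr([15,18,178]))
for q in ("bail_bar","keeper_lip"): print(rec(q,c))
g=cv2.cvtColor(c["img"],cv2.COLOR_RGB2GRAY)
for y in(0,14): 
    u,v=pr([25,y,176]); print(u,v); print(list(zip(range(int(v)-25,int(v)+26),g[int(v)-25:int(v)+26,int(u)])))
```

```text
t 14.85 pos [601.4 -21.4 197.3] F [ 5.7 -1.6  1.3] w 40.6
shift shares [-0.036  0.     0.007] turn shares [ 0.    -0.027 -0.006]
22 bar [322.6 253.1] [294.3 257.6] [294.1 248.7]
26.5 bar [322.6 245. ] [294.1 249.6] [293.9 240.5]
30 bar [322.6 238.6] [293.9 243.2] [293.7 234. ]
lip [322.6 254.5] leg y [288.3 267.7]
[(0.66, array([601.8, -23. , 183.3]))]
[(0.92, array([631.1, -24.9, 173.9]))]
322.6 248.3
[(223, np.uint8(197)), (224, np.uint8(197)), (225, np.uint8(198)), (226, np.uint8(196)), (227, np.uint8(196)), (228, np.uint8(196)), (229, np.uint8(196)), (230, np.uint8(196)), (231, np.uint8(196)), (232, np.uint8(196)), (233, np.uint8(195)), (234, np.uint8(196)), (235, np.uint8(194)), (236, np.uint8(192)), (237, np.uint8(179)), (238, np.uint8(172)), (239, np.uint8(170)), (240, np.uint8(163)), (241, np.uint8(138)), (242, np.uint8(124)), (243, np.uint8(123)), (244, np.uint8(122)), (245, np.uint8(123)), (246, np.uint8(124)), (247, np.uint8(122)), (248, np.uint8(114)), (249, np.uint8(108)), (250, np.uint8(115)), (251, np.uint8(119)), (252, np.uint8(120)), (253, np.uint8(107)), (254, np.ui
[... 863 characters left out ...]
2, np.uint8(190)), (243, np.uint8(192)), (244, np.uint8(184)), (245, np.uint8(149)), (246, np.uint8(126)), (247, np.uint8(120)), (248, np.uint8(114)), (249, np.uint8(110)), (250, np.uint8(113)), (251, np.uint8(120)), (252, np.uint8(124)), (253, np.uint8(127)), (254, np.uint8(125)), (255, np.uint8(122)), (256, np.uint8(114)), (257, np.uint8(109)), (258, np.uint8(113)), (259, np.uint8(121)), (260, np.uint8(122)), (261, np.uint8(122)), (262, np.uint8(122)), (263, np.uint8(124)), (264, np.uint8(122)), (265, np.uint8(122)), (266, np.uint8(123)), (267, np.uint8(124)), (268, np.uint8(124)), (269, np.uint8(124)), (270, np.uint8(122)), (271, np.uint8(122)), (272, np.uint8(123)), (273, np.uint8(124))]
```

>>> play_rows(commands=[-0.03,0,0,0,0,0,0,0,0,0,0,0])

```text
t: 15.2
position: [600.9, -21.4, 197.3]
tool_rot: [3.141, -0.03, 0.008]
force: [8.2, -0.7, -0.5]
gripper_width: 0.438
grip_force: 7.0
```

>>> play_rows(commands=[-0.03,0,0,0,0,0,0,0,0,0,0,0])

```text
t: 15.4
position: [599.9, -21.4, 197.4]
tool_rot: [3.141, -0.03, 0.009]
force: [9.7, -2.1, 0.0]
gripper_width: 0.439
grip_force: 7.0
```

>>> play_rows(commands=[0,0,0,0,0,0,0,0,0,0,0,0,0,0,0,0,0,0,0,0,-0.3,0,0,0,0,0,-0.8,0,0,0], fingers=60)

```text
t: 15.9
position: [595.3, -21.2, 238.9]
tool_rot: [-3.141, 0.03, 0.009]
force: [1.1, -0.0, -0.1]
gripper_width: 0.653
grip_force: 0.0
```

>>> play_rows(commands=[-0.25,0,-0.8,0,0,0,-0.25,0,-0.8,0,0,0,-0.25,0,-0.6,0,0,0,-0.25,0,0,0,0,0,0,0,0,0,0,0])

```text
t: 16.4
position: [556.3, -20.5, 329.2]
tool_rot: [-3.141, 0.03, -0.001]
force: [-1.2, 0.3, -0.5]
gripper_width: 0.655
grip_force: 0.0
```

Run:
```python
from fit import *
plan([560,-21.4,330],-.0183)
c=cam("wrist"); save(c,"w8.png")
pr=lambda P:(np.array(proj(c,W(C,np.array(P))))).round(1)
for t in(1.5,1.6,1.7,1.8): print("tip",t,pr(tip(t)))
print("bar22",pr([22,14,175]),"edges",pr([19.5,14,175]),pr([24.5,14,175]),"lip",pr([24,0,183]))
for q in ("bail_bar","keeper_lip","lever_tip"): print(q,rec(q,c))
g=cv2.cvtColor(c["img"],cv2.COLOR_RGB2GRAY)
u,v=pr([22,13.5,175]).astype(int); print(u,v,[f"{k}:{g[k,u]}" for k in range(v-20,v+15)])
u,v=pr(tip(1.7)).astype(int); print(u,v,[f"{k}:{g[k,u]}" for k in range(v-35,v+35)])
```

```text
t 16.4 pos [556.3 -20.5 329.2] F [-1.2  0.3 -0.5] w 60.3
shift shares [ 0.093  0.021 -0.02 ] turn shares [-0.    -0.004 -0.006]
tip 1.5 [322.6 242. ]
tip 1.6 [322.6 234.9]
tip 1.7 [322.6 227.6]
tip 1.8 [322.6 220.1]
bar22 [306.3 154. ] edges [306.3 156.9] [306.2 151. ] lip [322.4 152. ]
bail_bar [(0.81, array([590.1, -30.8, 189.2]))]
keeper_lip [(0.67, array([622.6, -24.4, 174.4]))]
lever_tip [(0.63, array([573.9, -20.3, 195.9])), (0.48, array([578. , -23.2, 166.7]))]
306 154 ['134:206', '135:205', '136:203', '137:186', '138:147', '139:117', '140:110', '141:109', '142:110', '143:127', '144:165', '145:193', '146:205', '147:205', '148:204', '149:204', '150:203', '151:196', '152:165', '153:166', '154:185', '155:189', '156:158', '157:142', '158:149', '159:185', '160:197', '161:200', '162:197', '163:198', '164:197', '165:197', '166:198', '167:197', '168:198']
322 227 ['192:216', '193:216', '194:216', '195:215', '196:213', '197:199', '198:189', '199:191', '200:192', '201:193', '202:192', '203:193', '204:192', '205:192', '206:182', '207:143', '208:120', '209:116', '210:115', '211:115', '212:112', '213:100', '214:90', '215:90', '216:88', '217:91', '218:91', '219:90', '220:92', '221:90', '222:92', '223:90', '224:89', '225:91', '226:95', '227:110', '228:116', '229:117', '230:106', '231:100', '232:104', '233:113', '234:114', '235:113', '236:116', '237:116', '238:115', '239:117', '240:114', '241:114', '242:116', '243:115', '244:115', '245:114', '246:112', '247:115', '248:114', '249:115', '250:114', '251:114', '252:116', '253:114', '254:115', '255:114', '256:116', '257:116', '258:115', '259:116', '260:115', '261:116']
```

The bar is at its seat (x≈22) and the lever is near 1.68. Next I'll close the fingers and come down on the lid side of the lever.

>>> play_rows(commands=[0.55,0,0,0,0,0,0.55,0,0.3,0,0,0,0,0,0.6,0,0,0,0,0,0.6,0,0,0,0,0,0.5,0,0,0], fingers=0, newtons=10)

```text
t: 17.1
position: [601.0, -21.4, 245.9]
tool_rot: [-3.141, 0.03, 0.004]
force: [0.6, 0.8, -0.2]
gripper_width: 0.244
grip_force: 0.0
```

>>> play_rows(commands=[0,0,0,0,0,0,0,0,0,0,0,0,0,0,0,0,0,0,-0.2,0,0,0,0,0,0,0,0,0,0,0])

```text
t: 17.6
position: [592.7, -21.2, 249.4]
tool_rot: [3.141, -0.03, 0.001]
force: [-1.0, -0.2, -1.1]
gripper_width: 0.006
grip_force: 0.0
```

>>> play_rows(commands=[-0.15,0,0,0,0,0,-0.1,0,0,0,0,0,0,0,0,0,0,0])

```text
t: 17.9
position: [582.7, -21.0, 248.8]
tool_rot: [-3.141, 0.03, -0.0]
force: [-0.1, 0.0, -0.2]
gripper_width: 0.007
grip_force: 0.0
```

>>> play_rows(commands=[-0.1,0,-0.03,0,0,0,-0.1,0,-0.03,0,0,0,0,0,0,0,0,0])

```text
t: 18.2
position: [575.1, -20.9, 251.2]
tool_rot: [3.141, -0.03, 0.0]
force: [0.3, -0.3, -0.6]
gripper_width: 0.006
grip_force: 0.1
```

>>> play_rows(commands=[-0.1,0,-0.04,0,0,0,-0.1,0,-0.04,0,0,0,0,0,0,0,0,0])

```text
t: 18.5
position: [567.1, -20.7, 254.6]
tool_rot: [-3.141, 0.03, -0.001]
force: [1.2, 0.1, 0.2]
gripper_width: 0.004
grip_force: 0.5
```

>>> play_rows(commands=[-0.1,0,0,0,0,0,-0.1,0,0.02,0,0,0,0,0,0,0,0,0])

```text
t: 18.8
position: [558.8, -20.6, 253.3]
tool_rot: [3.141, -0.03, -0.0]
force: [0.6, 1.0, 0.5]
gripper_width: 0.008
grip_force: 0.8
```

```bash
cat > chk.py <<'E'
from fit import *
plan([556,-21,253],-.0183)
c=cam("wrist")
pr=lambda P:(np.array(proj(c,W(C,np.array(P))))).round(1)
print("bar22 edges",pr([19.5,14,175]),pr([24.5,14,175]),"lip",pr([24,0,183]),"lidout",pr([46,60,170]),"lidin",pr([0,60,170]),"mouth",pr([-8,60,170]))
for q in ("bail_bar","keeper_lip","lever_tip"): print(q,rec(q,c))
g=cv2.cvtColor(c["img"],cv2.COLOR_RGB2GRAY)
for P in ([22,13.5,175],[22,-13.5,175],[46,60,170],[-4,60,170]):
    u,v=pr(P).astype(int); print(u,v,*[f"{k}:{g[k,u]}" for k in range(v-16,v+16)])
E
python3 chk.py
```

```text
t 18.8 pos [558.8 -20.6 253.3] F [0.6 1.  0.5] w 0.7
shift shares [-0.07   0.012  0.008] turn shares [ 0.     0.002 -0.006]
bar22 edges [301.1 167. ] [301.  159.2] lip [322.5 160.8] lidout [230.1 125.1] lidin [234.9 195.4] mouth [235.7 206.8]
bail_bar [(0.56, array([589.2, -35.9, 189.7]))]
keeper_lip [(0.97, array([619.9, -24. , 174.8]))]
lever_tip [(0.74, array([570.8, -22.6, 192.7]))]
301 163 147:109 148:108 149:107 150:109 151:107 152:109 153:111 154:145 155:190 156:204 157:206 158:206 159:206 160:205 161:205 162:204 163:204 164:204 165:198 166:177 167:172 168:186 169:196 170:194 171:182 172:166 173:166 174:192 175:201 176:203 177:202 178:202
343 163 147:113 148:108 149:108 150:109 151:110 152:110 153:123 154:163 155:194 156:202 157:203 158:203 159:203 160:202 161:203 162:202 163:202 164:202 165:194 166:170 167:171 168:186 169:198 170:195 171:180 172:162 173:140 174:149 175:187 176:198 177:199 178:199
230 125 109:209 110:212 111:212 112:213 113:213 114:213 115:214 116:214 117:214 118:215 119:214 120:215 121:216 122:216 123:216 124:215 125:213 126:212 127:212 128:208 129:198 130:188 131:194 132:198 133:183 134:133 135:74 136:53 137:52 138:52 139:53 140:51
235 201 185:88 186:160 187:200 188:212 189:214 190:213 191:212 192:212 193:212 194:211 195:212 196:213 197:213 198:212 199:208 200:197 201:138 202:61 203:41 204:41 205:38 206:64 207:141 208:197 209:211 210:213 211:212 212:212 213:212 214:212 215:210 216:211
```

The lid has been drawn in about 3.5 mm and the bar moved with it, so it is hooked. I'll continue the arc.

>>> play_rows(commands=[-0.12,0,0.05,0,0,0,-0.13,0,0.05,0,0,0,0,0,0,0,0,0])

```text
t: 19.3
position: [548.5, -20.4, 249.1]
tool_rot: [3.141, -0.03, -0.001]
force: [1.7, 0.2, -0.4]
gripper_width: 0.007
grip_force: 0.6
```

>>> play_rows(commands=[-0.1,0,0.07,0,0,0,-0.1,0,0.07,0,0,0,0,0,0,0,0,0])

```text
t: 19.6
position: [540.3, -20.2, 243.2]
tool_rot: [-3.141, 0.03, 0.002]
force: [1.3, -0.8, -0.0]
gripper_width: 0.004
grip_force: 0.3
```

>>> play_rows(commands=[-0.08,0,0.09,0,0,0,-0.08,0,0.09,0,0,0,0,0,0,0,0,0])

```text
t: 19.9
position: [533.9, -20.1, 235.8]
tool_rot: [-3.141, 0.03, 0.003]
force: [0.7, -0.8, 0.7]
gripper_width: 0.003
grip_force: 0.0
```

>>> play_rows(commands=[-0.06,0,0.1,0,0,0,-0.06,0,0.1,0,0,0,0,0,0,0,0,0])

```text
t: 20.2
position: [529.3, -20.0, 227.7]
tool_rot: [-3.141, 0.03, 0.002]
force: [0.3, 0.0, -1.0]
gripper_width: 0.006
grip_force: 0.0
```

>>> play_rows(commands=[-0.04,0,0.11,0,0,0,-0.04,0,0.11,0,0,0,0,0,0,0,0,0])

```text
t: 20.5
position: [526.2, -20.0, 218.9]
tool_rot: [-3.141, 0.03, 0.002]
force: [0.5, 0.8, -0.7]
gripper_width: 0.007
grip_force: 0.0
```

>>> play_rows(commands=[-0.02,0,0.09,0,0,0,-0.01,0,0.07,0,0,0,0,0,0,0,0,0])

```text
t: 20.8
position: [525.4, -19.9, 212.9]
tool_rot: [-3.141, 0.03, 0.001]
force: [-0.1, -0.0, -0.3]
gripper_width: 0.006
grip_force: 0.0
```

>>> play_rows(commands=[0,0,0.05,0,0,0,0,0,0,0,0,0])

```text
t: 21.0
position: [525.9, -20.0, 211.4]
tool_rot: [3.141, -0.03, 0.0]
force: [-0.4, 0.7, 1.0]
gripper_width: 0.005
grip_force: 0.3
```

>>> play_rows(commands=[0,0,0.03,0,0,0,0,0,0,0,0,0])

```text
t: 21.2
position: [526.0, -20.0, 211.1]
tool_rot: [3.141, -0.03, 0.001]
force: [-3.1, -0.0, 8.3]
gripper_width: 0.004
grip_force: 4.3
```

>>> play_rows(commands=[0,0,-0.5,0,0,0,0,0,-1,0,0,0,0,0,-1,0,0,0,0.5,0,-0.5,0,0,0,0.35,0,0,0,0,0])

```text
t: 21.7
position: [562.1, -20.7, 333.7]
tool_rot: [3.141, -0.03, 0.01]
force: [0.1, -0.1, 0.3]
gripper_width: 0.003
grip_force: 0.0
```

```bash
cat >> chk.py <<'E'
save(c,"fin.png")
for t in (0,.05,.1,.2,.4): print(t,pr(tip(t)+[0,0,1.5]))
u,v=pr(tip(0)).astype(int); print(u,v,*[f"{k}:{g[k,u]}" for k in range(v-20,v+26)])
E
python3 chk.py
```

```text
t 21.7 pos [562.1 -20.7 333.7] F [ 0.1 -0.1  0.3] w 0.2
shift shares [-0.165  0.011  2.016] turn shares [ 0.001 -0.043 -0.006]
bar22 edges [306.5 164.4] [306.5 158.6] lip [322.3 159.7] lidout [254.3 133.6] lidin [256.9 185.7] mouth [257.4 194.3]
bail_bar [(0.8, array([584.8, -35.3, 180.3]))]
keeper_lip [(0.93, array([617.2, -26.9, 170.4]))]
lever_tip [(0.9, array([554.4, -20.3, 184.8]))]
307 161 145:196 146:195 147:194 148:187 149:169 150:140 151:112 152:101 153:98 154:106 155:128 156:158 157:178 158:190 159:193 160:193 161:194 162:192 163:188 164:180 165:175 166:179 167:180 168:175 169:165 170:169 171:179 172:188 173:190 174:191 175:191 176:190
337 161 145:193 146:195 147:191 148:183 149:164 150:134 151:110 152:102 153:99 154:108 155:135 156:163 157:181 158:190 159:192 160:191 161:191 162:189 163:182 164:174 165:171 166:177 167:179 168:174 169:158 170:155 171:163 172:175 173:186 174:189 175:188 176:188
254 133 117:202 118:201 119:204 120:203 121:203 122:203 123:204 124:204 125:203 126:203 127:202 128:203 129:202 130:202 131:201 132:200 133:199 134:186 135:153 136:112 137:114 138:151 139:169 140:166 141:141 142:94 143:58 144:53 145:54 146:56 147:54 148:53
257 190 174:49 175:51 176:50 177:54 178:85 179:139 180:177 181:198 182:204 183:205 184:203 185:204 186:203 187:204 188:201 189:193 190:172 191:136 192:103 193:135 194:174 195:197 196:204 197:205 198:205 199:205 200:205 201:204 202:203 203:196 204:174 205:138
0 [322.4 282.1]
0.05 [322.4 283.3]
0.1 [322.4 284.2]
0.2 [322.4 285.8]
0.4 [322.4 287.4]
322 281 261:109 262:108 263:109 264:104 265:85 266:66 267:60 268:58 269:58 270:60 271:60 272:58 273:59 274:60 275:61 276:61 277:57 278:59 279:59 280:63 281:62 282:73 283:85 284:102 285:109 286:112 287:112 288:115 289:111 290:113 291:114 292:113 293:114 294:114 295:115 296:114 297:112 298:114 299:114 300:113 301:111 302:110 303:113 304:113 305:115 306:113
```

```bash
python3 -c "
from bench import robot
print(robot.job_done())"
```

```text
the job is handed in; nothing more can be done
None
```

I've handed the case in as closed, and the hand-in call gave no verdict. My last measurements put the lid about 5 mm into its seal (lean near -0.03 rad), the bail bar on its seat under the lip, the lever down against its stop and the hand clear above; no other object was touched as far as I could tell, though I didn't re-measure them.

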